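# Pin the foot switch into its dock

## Task

The two-pedal foot switch has slid out of line in its dock. Draw the red-headed tapered pin out from under its white hood, then push it point first through the near steel lug, the orange tongue and the far lug until its head sits up against the near lug, so that the taper pulls the foot switch into line, and let go. Let the pin do the moving: do not push the foot switch with the arm or gripper, and leave the bottle, bowl and spanner where they are.

Things in the scene. Friction and masses are not known exactly. Their poses are not given: they have to be found in the camera images.
- pin: tapered steel drift pin with square red head, 175 mm long, 0.17 to 0.33 kg. Origin on its axis at the shoulder (front face of head); x points to the point. Head 30 x 30 mm, x = -60 to 0; round shank 22 mm diameter, x = 0 to 55; taper from 22 to 6 mm diameter, x = 55 to 115 mm. It balances behind the shoulder, so on the counter it lies on a flat of the head, axis level, 15 mm up.
- pin_tip (a point): the point of the pin, on its axis, 115 mm ahead of the shoulder. At the start the head is wholly under the hood, with shank and taper sticking straight out of the opening, lying on the counter; the pin must be drawn out along +x (60 to 75 mm) before it can be lifted.
- hood: fixed white hood on the counter, open only at its front. Origin on the counter at the middle of the opening; x points straight out of it, z up. Outside x = -85 to 0 mm, 58 mm wide, 43 mm high; inside 48 mm wide, 38 mm high, no floor. Fingers cannot reach the head inside it.
- dock: fixed: aluminium base plate (x -20 to 130, y -30 to 300 mm, 8 thick) with two upright steel lugs 50 mm wide, tops 75 mm above the counter. Origin on the counter below the near lug's outer face; x = direction the pin goes in, level, z up. Near lug x 0 to 12, far lug x 32 to 44 mm; hole 25 mm diameter, 2 mm chamfer, at y = 0, 50 mm above the counter. Foot switch from y = 80 mm on.
- dock_mouth (a point): centre of the near lug's hole, in its outer face: dock x = 0, y = 0, 50 mm above the counter
- footswitch (a joint): how far (m) the foot switch stands out of line along the dock's +y. 0 = holes in line; it starts 4.5 to 6.5 mm out. It slides stiffly (about 4 N) and stays where it is left; travel -4 to +10 mm.
- tongue_hole (a point): centre of the 25 mm hole in the orange tongue (12 mm thick, 50 mm square, between the lugs at dock x = 16 to 28 mm) of the foot switch. The tongue joins by an arm to the black foot switch (205 x 120 mm, top at 60 mm above the counter) with a yellow and a blue pedal.
- bottle: amber bottle, 60 mm across, 150 mm tall, standing; bystander. Origin under its centre.
- bowl: steel bowl, 120 mm across, 45 mm high; bystander. Origin under its centre.
- spanner: spanner 160 mm long lying on the counter; bystander. Origin at its underside, lies along its x.

How it is judged:
By the outcome, as a careful person would: the job done as asked, in the order asked, and still so for the second after the job is handed in, with the robot touching nothing.
It also fails if it takes over 53 s, if anything falls off the work surface, if the arm or the gripper's body presses on something with over 40 N, if the wrist force passes 120 N, or if a joint passes its speed limit or range.

## Robot

A 6-joint arm with a two-finger parallel gripper is mounted at the origin on the work surface. World frame = base frame: x ahead of the robot, y to its left, z up, the work surface at z = 0. Lengths are in m, angles in rad, forces in N, time in s.
With the tool pointing down it reaches from about 0.275 to 0.825 m from the base axis. Payload 4.9 kg.
Tool frame: the origin (TCP) lies on the centre line of the jaws, within the pads' length; the fingertips stand 17 mm ahead of it and the grasp point (between the pads) lies 2 mm behind it (ctrl.tcp_to_tips is the distance from the TCP to the fingertips, in m); z points along the fingers, y is the line along which they close (so a half turn about z gives the same grasp; the last joint's range is limited). The gripper opens to 85 mm and grips with 20 to 120 N. Pads are 22 mm wide; open, the fingers measure 114 mm over their backs; the gripper's body (76 mm by 85 mm) begins 54 mm behind the grasp point. The pads swing forward as they close: fully open they stand 13 mm farther back than shut.
Start: joints at [-1.453, 0.326, -0.193, 1.052, 0, 1.437], TCP at [0.137, -0.533, 0.211] pointing down, gripper open.
Joint ranges: [-2.65, 2.65], [-0.97, 1.79], [-1.3, 1.35], [-1.93, 2.1], [-1.47, 1.37], [-3.14, 3.14]. Speed limits (rad/s): [2.57, 2.57, 3.14, 3.14, 3.14, 3.14].

## Interface

Orientations are given as a rotation vector (axis times angle).
In Python, from cell import ctrl gives the robot as it stands. Calls block until the motion is done:
- ctrl.movep(position, orientation): joint-space move of the TCP to a pose.
- ctrl.move_l(position, velocity=0.15, rot=None, until_force=None): straight line of the TCP; rot=None keeps the orientation; velocity is the mean speed in m/s. With until_force (N) it stops when the force on the tool has changed by that much, and returns True; else False.
- ctrl.set_joints(angles): joint-space move.
- ctrl.let_go() and ctrl.grab(newtons=None): open the fingers fully, or close them until they stop; newtons is the grip in N (None keeps the last).
- ctrl.sleep(seconds).
- ctrl.ik(position, orientation): joint angles nearest the present ones, or None.
- ctrl.grab_frame(name): name is "scene" or "top" or "wrist"; returns a dict with "img" (384x512x3 uint8, red, green, blue), "fx", "fy", "cx", "cy" (pixels), "k1" (the pictures are not rectified: a ray, as slopes to the right and down, at radius r is drawn at 1 + k1 r^2 times it, then the intrinsics apply), "cam_to_world" (4x4, takes a point from camera to world coordinates); the wrist camera has in their place "T_tool_cam" (4x4, takes a point from camera to tool coordinates, whose origin is the TCP and whose axes are the flange's). Camera axes: x right, y down, z forward; pixel columns grow to the right and rows downward; lengths in m; the calibration is good to about 2 mm. A picture is of the moment at which its call begins: read the wrist's pose just before it. There is no depth.
A pose or a line that the arm cannot do raises ctrl.MotionError and nothing moves.
- ctrl.sign_off(): hands the job in; it is judged then, once.
Readings, each from a call of its own:
- ctrl.read_clock(): time.
- ctrl.read_q(): joint angles.
- ctrl.read_joint_velocities(): joint speeds.
- ctrl.read_tau(): joint torques, N m.
- ctrl.read_position(): TCP position.
- ctrl.read_eef_rot(): TCP orientation.
- ctrl.read_contact_force(): force on the tool from outside, world axes, zero at the start.
- ctrl.read_wrist_torque(): the same for the moment, N m.
- ctrl.read_finger_gap(): opening from 0.0 (shut) to 1.0 (fully open).
- ctrl.read_grasp_force(): force on a finger pad.
Only numpy, scipy, OpenCV 4.12 (cv2) and the standard library are available. Lean on these libraries where they do the work, as an engineer would, in place of code of your own. Each camera call takes 0.05 s, during which the arm holds its last target. There are 200 camera calls.

## Working session

There is one attempt and no reset: what is moved stays moved. The work goes in short steps, each a Python script; the robot and the scene stay as the last script left them, time stands still between calls to the robot, and variables do not carry over. Pictures are saved under pics/ and viewed, at most 10 in all, crops included, and the job is handed in when it is done.

```bash
mkdir -p pics; ls
python3 - <<'E'
from cell import ctrl
import cv2,numpy as np
for n in ("scene","top"):
    f=ctrl.grab_frame(n); cv2.imwrite(f"pics/{n}0.png",f["img"][:,:,::-1])
    np.savez(f"pics/{n}0.npz",**f)
    print(n,f["fx"],f["fy"],f["cx"],f["cy"],f["k1"]);print(np.round(f["cam_to_world"],3))
f=ctrl.grab_frame("wrist");print({k:v for k,v in f.items() if k!="img"}); cv2.imwrite("pics/w0.png",f["img"][:,:,::-1])
print(ctrl.read_clock(),ctrl.read_eef_rot(),ctrl.tcp_to_tips)
E
```

```text
cell.py
pics
scene 365.34154946446733 365.34154946446733 258.5779223813158 190.87969954616784 -0.09682120891660165
[[ 0.707  0.37  -0.603  1.062]
 [ 0.707 -0.382  0.595 -0.497]
 [-0.01  -0.847 -0.532  0.543]
 [ 0.     0.     0.     1.   ]]
top 468.9784664920986 468.9784664920986 260.6088634199409 196.02859657721797 -0.1686519702105992
[[-0.073 -0.977  0.202  0.324]
 [-0.997  0.073 -0.009  0.055]
 [-0.006 -0.202 -0.979  1.106]
 [ 0.     0.     0.     1.   ]]
{'fx': 329.1603345876556, 'fy': 329.1603345876556, 'cx': 259.6320346192872, 'cy': 189.51554283399608, 'k1': -0.02780744317088906, 'T_tool_cam': array([[-9.03498188e-04, -9.63393096e-01, -2.68091267e-01,
         6.80795038e-02],
       [ 9.99999566e-01, -9.31315708e-04, -2.34049878e-05,
         2.31431681e-04],
       [-2.27129404e-04, -2.68091171e-01,  9.63393519e-01,
        -1.61958330e-01],
       [ 0.00000000e+00,  0.00000000e+00,  0.00000000e+00,
         1.00000000e+00]])}
0.15 [-3.11545285e+00 -3.94243469e-01  7.24419961e-05] 0.017
```

View pics/scene0.png

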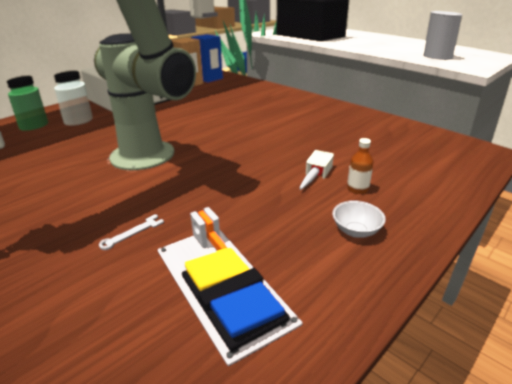

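View pics/top0.png

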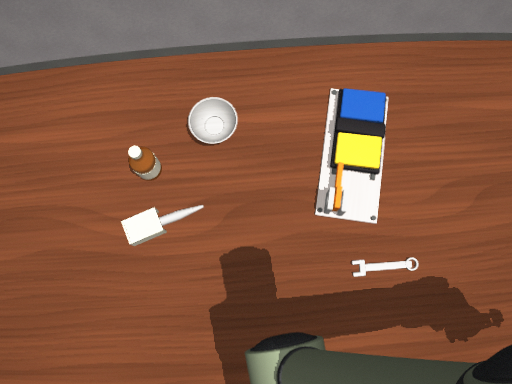

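The top view shows the hood at about (143,226) px, with the pin pointing right to its tip at (203,207). The near lug is at about (322,200) px, next to the orange tongue at (339,190). The pedals run up the image (world +x), so dock x is to the right, about world -y. I'll project these points roughly, then look closer with the wrist camera.

```bash
cat > h.py <<'E'
import numpy as np,cv2
from scipy.spatial.transform import Rotation as R
from cell import ctrl
def KD(f): return np.array([[f["fx"],0,f["cx"]],[0,f["fy"],f["cy"]],[0,0,1.]]),np.array([f["k1"],0,0,0,0.])
def ray(f,T,uv):
    K,D=KD(f); n=cv2.undistortPoints(np.array([[uv]],float),K,D)[0,0]
    return T[:3,3],T[:3,:3]@np.array([n[0],n[1],1])
def onz(f,T,uv,z):
    o,d=ray(f,T,uv); return o+d*(z-o[2])/d[2]
def tri(obs):
    A=np.zeros((3,3));b=np.zeros(3);L=[]
    for f,T,uv in obs:
        o,d=ray(f,T,uv);d=d/np.linalg.norm(d);P=np.eye(3)-np.outer(d,d);A+=P;b+=P@o;L.append((P,o))
    x=np.linalg.solve(A,b); return x,[np.linalg.norm(P@(x-o)) for P,o in L]
def proj(f,T,X):
    K,D=KD(f);W=np.linalg.inv(T)
    return cv2.projectPoints(np.atleast_2d(X).astype(float),cv2.Rodrigues(W[:3,:3])[0],W[:3,3],K,D)[0][:,0]
def down(yaw):  # tool x heading yaw, z down
    c,s=np.cos(yaw),np.sin(yaw); return R.from_matrix(np.array([[c,s,0],[s,-c,0],[0,0,-1.]])).as_rotvec()
def wrist(name):
    p=np.array(ctrl.read_position());r=np.array(ctrl.read_eef_rot());f=ctrl.grab_frame("wrist")
    T=np.eye(4);T[:3,:3]=R.from_rotvec(r).as_matrix();T[:3,3]=p;T=T@f["T_tool_cam"]
    cv2.imwrite(f"pics/{name}.png",f["img"][:,:,::-1]);np.savez(f"pics/{name}.npz",T=T,**f);return f,T
def load(name):
    f=dict(np.load(f"pics/{name}.npz"));f={k:(v.item() if v.ndim==0 else v) for k,v in f.items()}
    return f,(f["T"] if "T" in f else f["cam_to_world"])
E
python3 - <<'E'
from h import *
f,T=load("top0")
for n,uv,z in [("tip",(203,207),.01),("mouth-pin",(162,219),.015),("hoodtop",(143,226),.043),("nearlug",(323,200),.075),("plate bl",(317,215),.008),("plate br",(377,221),.008),("plate tl",(332,89),.008),("bottle",(148,170),0)]:
    print(n,onz(f,T,uv,z).round(4))
print(R.from_rotvec(ctrl.read_eef_rot()).as_matrix().round(2))
for y in (0,-np.pi/2,np.pi/2,np.pi): print(y,ctrl.ik([.27,.18,.25],down(y)))
E
```

```text
tip [0.5341 0.1834 0.01  ]
mouth-pin [0.5113 0.2821 0.015 ]
hoodtop [0.4933 0.3215 0.043 ]
nearlug [ 0.5175 -0.094   0.075 ]
plate bl [ 0.495  -0.0857  0.008 ]
plate br [ 0.4695 -0.2282  0.008 ]
plate tl [ 0.8144 -0.1568  0.008 ]
bottle [0.6386 0.3166 0.    ]
[[ 0.97  0.25 -0.  ]
 [ 0.25 -0.97  0.  ]
 [ 0.   -0.   -1.  ]]
0 [ 0.35920077 -0.13619994 -0.61252521  1.09447106  0.         -2.78239188]
-1.5707963267948966 [ 0.35920077 -0.13619994 -0.61252521  1.09447106  0.         -1.21159556]
1.5707963267948966 [ 0.35920077 -0.13619994 -0.61252521  1.09447106  0.          1.9299971 ]
3.141592653589793 [ 0.35920077 -0.13619994 -0.61252521  1.09447106  0.          0.35920077]
```

```bash
cat >> h.py <<'E'
TC=np.array(np.load("pics/tc.npy")) if __import__("os").path.exists("pics/tc.npy") else ctrl.grab_frame("wrist")["T_tool_cam"]
np.save("pics/tc.npy",TC)
def look(target,direction,dist):
    """tool pose with the wrist camera looking at target from the given side; roll chosen for least joint travel"""
    z=-np.array(direction,float);z/=np.linalg.norm(z);q0=np.array(ctrl.read_q());best=None
    x0=np.cross(z,[0.3,0.2,-1.]);x0/=np.linalg.norm(x0)
    for a in np.arange(0,2*np.pi,np.pi/12):
        x=R.from_rotvec(a*z).apply(x0);C=np.eye(4);C[:3,:3]=np.c_[x,np.cross(z,x),z];C[:3,3]=np.array(target)-dist*z
        W=C@np.linalg.inv(TC);r=R.from_matrix(W[:3,:3]).as_rotvec()
        q=ctrl.ik(W[:3,3],r)
        if q is not None and W[2,3]>.12:
            c=np.abs(np.array(q)-q0).max()
            if best is None or c<best[0]: best=(c,W[:3,3],r,q)
    return best
E
python3 - <<'E'
from h import *
dx=np.array([-.217,-.976,0]);dy=np.array([.976,-.217,0]);up=np.array([0,0,1.])
m=np.array([.520,-.092,.055])
c=look(m,-dx*.75-.25*dy+up,.24);print(c and (c[0],c[1]))
p=np.array([.525,.235,.012]);d=look(p,up-.3*dx,.24);print(d and (d[0],d[1]))
if c:
    ctrl.set_joints(c[3]);wrist("dA");print(ctrl.read_clock())
E
```

```text
(np.float64(1.4152173989714358), array([ 0.51431233, -0.06890934,  0.12015295]))
None
2.45
```

View pics/dA.png

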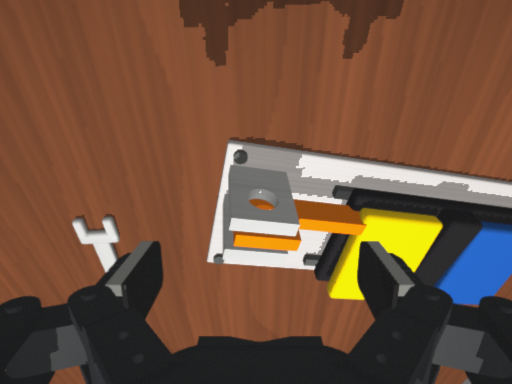

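dA shows the near lug's outer face with its hole at about (263,200) px. Its top edge runs (230,233) to (298,234), the orange tongue is behind it, and the plate corner is at (229,141).

Run:
```python
from h import *
dx=np.array([-.217,-.976,0]);dy=np.array([.976,-.217,0]);up=np.array([0,0,1.])
m=np.array([.520,-.092,.055]);p=np.array([.522,.235,.012]);px=np.array([.225,-.974,0]);py=np.array([.974,.225,0])
for n,t,d,D in [("dB",m,up-.25*dx-.15*dy,.30),("pA",p,up+.55*px-.4*py,.30),("pB",p,up-.1*px,.30)]:
    c=look(t,d,D);print(n,c and (c[0],c[1].round(3)))
    if c: ctrl.set_joints(c[3]);wrist(n)
print(ctrl.read_clock())
ims=[cv2.imread(f"pics/{n}.png") for n in ("dB","pA","pB")]
v=[cv2.resize(i[60:330,90:430],None,fx=1,fy=1) for i in ims]
out=np.zeros((600,800,3),np.uint8);out[:270,:340]=v[0];out[:270,400:740]=v[1];out[300:570,:340]=v[2]
out[300:570,400:740]=cv2.imread("pics/dA.png")[60:330,90:430]
cv2.imwrite("pics/m1.png",out)
```

```text
dB (np.float64(0.4106307797353123), array([ 0.51 , -0.08 ,  0.182]))
pA (np.float64(1.5256461518034732), array([0.515, 0.171, 0.123]))
pB (np.float64(0.601607124506563), array([0.54 , 0.253, 0.137]))
5.0667
```

View pics/m1.png

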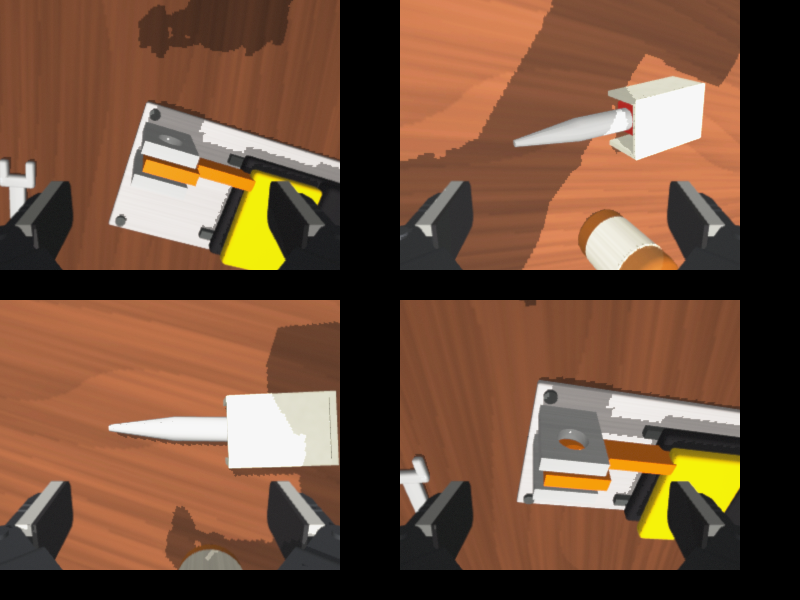

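The montage shows four views:
- **dB, top left:** the lug, with its hole at about (172,139) in the montage.
- **pA, top right:** the pin tip at (515,143) and red head inside the hood mouth.
- **pB, bottom left:** the tip at (110,428) and hood front edge at x≈227.
- **dA, bottom right.**

I'll zoom in for subpixel corners.

Run:
```python
from h import *
a=cv2.imread("pics/dA.png")[130:270,200:310];b=cv2.imread("pics/dB.png")[155:295,190:300]
g=[]
for i,(x0,y0) in ((a,(200,130)),(b,(190,155))):
    z=cv2.resize(i[:140],(396,504),interpolation=cv2.INTER_CUBIC); z=cv2.convertScaleAbs(z,alpha=1.2)
    for k in range(0,110,10):
        if (x0+k)%20==0: cv2.putText(z,str(x0+k),(int(k*3.6),9),0,.3,(0,255,255));cv2.line(z,(int(k*3.6+1.8),10),(int(k*3.6+1.8),16),(0,255,255))
    for k in range(0,140,5):
        if (y0+k)%20==0: cv2.putText(z,str(y0+k),(0,int(k*3.6+5)),0,.3,(0,255,255))
    g.append(z)
cv2.imwrite("pics/m2.png",np.hstack(g))
```

```text
(no output)
```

View pics/m2.png

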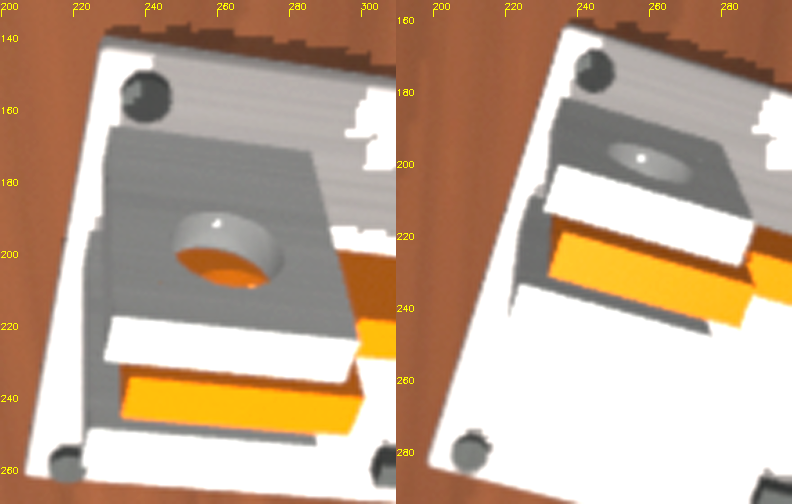

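The zoomed lug corners, hole outline and tongue are all sharp, for example the near lug's top edge in dA at (231.4,218)–(299.7,225). Next I fit the dock pose and measure the pin.

```bash
cat > fit.py <<'E'
from h import *
from scipy.optimize import least_squares
M=dict(bl=(0,-25,8),br=(0,25,8),tl=(0,-25,75),tr=(0,25,75),kl=(12,-25,75),kr=(12,25,75),fl=(32,-25,75),fr=(32,25,75),p1=(-20,-30,8),p2=(130,-30,8),h=(0,0,50),
 Tl=(16,-25,75),Tkl=(28,-25,75),Tkr=(28,25,75),Tr=(16,25,75))
A=dict(bl=(111,126),br=(311,152),tl=(113,317),tr=(359,342),kl=(104,360),kr=(345,383),fl=(90,428),fr=(315,444),p1=(101,50),p2=(26,474),h=(229,250),Tkl=(120,418),Tkr=(348,434),Tr=(363,397))
B=dict(bl=(169,98),br=(326,145),tl=(166,164),tr=(358,219),kl=(148,212),kr=(345,266),fl=(122,284),fr=(315,334),p1=(170,26),p2=(34,463),h=(253,163),Tl=(168,230),Tkl=(154,274),Tkr=(344,327),Tr=(360,285))
V=[(load("dA"),A,(200,130)),(load("dB"),B,(190,155))]
def res(p,det=False):
    c,s=np.cos(p[3]),np.sin(p[3]);o=[]
    for i,((f,T),P,o0) in enumerate(V):
        T=T.copy();T[:3,3]+=p[5+3*i:8+3*i]
        for k in P:
            x=np.array(M[k])*1e-3
            if k[0]=="T": x[1]+=p[4]
            X=np.array([p[0]+c*x[0]-s*x[1],p[1]+s*x[0]+c*x[1],p[2]+x[2]])
            o.append(proj(f,T,X)[0]-(np.array(P[k])/3.6-.36+o0))
    o=np.array(o)
    return o if det else np.r_[o.ravel(),(p[5:])/.001]
r=least_squares(res,[.52,-.09,0,-1.789,.005]+[0]*6,loss="soft_l1")
print(r.x.round(4));print(res(r.x,1).round(1).T)
np.save("dock.npy",r.x)
E
python3 fit.py
python3 - <<'E'
from h import *
a=cv2.imread("pics/pA.png")[130:230,190:400];b=cv2.imread("pics/pB.png")[140:240,190:400]
g=[]
for i,(x0,y0) in ((a,(190,130)),(b,(190,140))):
    z=cv2.resize(i,(798,300+80),interpolation=cv2.INTER_CUBIC)[:, :798]
    z=cv2.resize(i,None,fx=3,fy=3,interpolation=cv2.INTER_CUBIC)
    g.append(z)
cv2.imwrite("pics/m3.png",np.vstack(g)); print(g[0].shape)
E
```

```text
[ 5.2320e-01 -1.0770e-01 -2.4000e-03 -1.7921e+00  5.8000e-03  2.0000e-04
  4.0000e-04 -4.0000e-04 -2.0000e-04 -4.0000e-04  4.0000e-04]
[[-0.5 -0.3  0.5 -0.1  0.3 -0.7  0.1  0.7  0.1 -0.1 -0.4  0.2 -0.1  0.1
  -1.  -0.2 -0.4  0.3  0.5 -0.6  1.2  0.5 -0.2 -0.6  0.8 -0.  -0.1 -0.2
  -0.2]
 [-0.1 -0.1 -0.1 -0.4  0.1 -0.3 -0.2  0.4  0.1  0.9 -0.3 -0.3  0.3  0.1
  -0.8 -0.5  0.3  0.7 -0.5 -0.3 -0.2  0.4  0.1  0.7 -0.2  0.4  0.3  0.1
   0.1]]
(300, 630, 3)
```

View pics/m3.png

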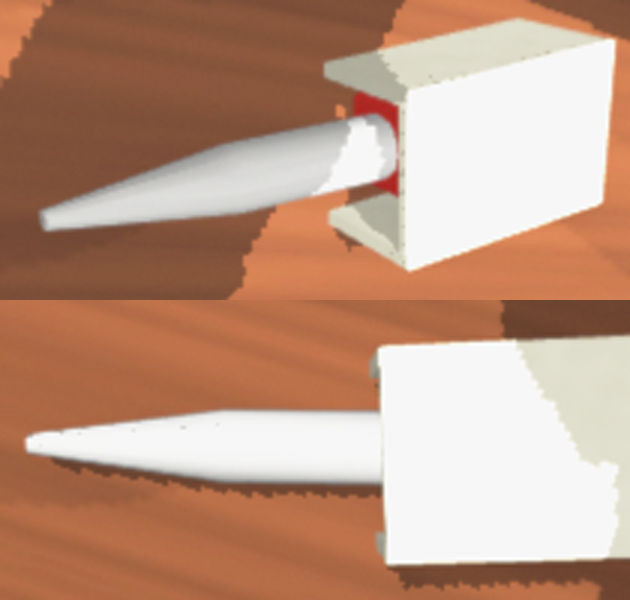

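The zoomed pin views give the tip at (204.5,203.2) px in pA and (199.2,188.2) in pB. The shoulder of the taper is near (266.9,189.9) and (263.6,188.6). The pin is level and the red head face is just inside the hood.

Run:
```python
from h import *
a=load("pA");b=load("pB")
t=tri([(*a,(204.3,203)),(*b,(199.1,188.1))]);j=tri([(*a,(266.9,189.9)),(*b,(263.6,188.6))])
print(t,j);d=t[0]-j[0];print(np.linalg.norm(d),np.arctan2(d[1],d[0]))
s=onz(*b,(317,189),.0135);print("hoodmouth axis",s); d=t[0]-s;print(np.arctan2(d[1],d[0]),np.linalg.norm(d[:2]))
hood=[onz(*b,((380/3+190),140+48/3),.041),onz(*b,(387/3+190,140+263/3),.041)];print(hood)
k=load("top0");print(onz(*k,(203,207),.012))
for X in ([.5232,-.1077,.0],):
    dk=np.load("dock.npy");c,s=np.cos(dk[3]),np.sin(dk[3])
    P=[np.array([dk[0]+c*x-s*y,dk[1]+s*x+c*y,z]) for x,y,z in ((-.02,-.03,.008),(.13,-.03,.008),(-.02,.3,.008))]
    print(proj(*k,np.array(P)),"seen 317,215 377,221 332,89")
```

```text
(array([0.53736086, 0.18275258, 0.01443627]), [np.float64(0.00023193468223226243), np.float64(0.0002319346822323794)]) (array([0.52067016, 0.23985402, 0.01551443]), [np.float64(7.67275961720618e-05), np.float64(7.67275961721302e-05)])
0.05950056081641234 -1.286419486135533
hoodmouth axis [0.50702916 0.28546605 0.0135    ]
-1.2836533324455495 0.1070984083719754
[array([0.48235578, 0.27557273, 0.041     ]), array([0.53719252, 0.29426395, 0.041     ])]
[0.53367691 0.18314828 0.012     ]
[[315.13115875 213.75359841]
 [377.09509299 222.68700125]
 [330.65250002  86.95420242]] seen 317,215 377,221 332,89
```

Run:
```python
from h import *
th=-1.285;u=np.array([np.cos(th),np.sin(th),0]);tip=np.array([.5374,.1828,0])
g=tip-.075*u
ctrl.movep(g+[0,0,.12],down(th));ctrl.move_l(g+[0,0,.020],.12)
print("F",np.round(ctrl.read_contact_force(),1))
ctrl.grab(50);print("gap",ctrl.read_finger_gap(),ctrl.read_grasp_force(),ctrl.read_contact_force())
ctrl.move_l(g+.083*u+[0,0,.020],.07)
print("gap",ctrl.read_finger_gap(),np.round(ctrl.read_contact_force(),1),ctrl.read_clock())
wrist("h1")
ctrl.let_go();p=np.array(ctrl.read_position());ctrl.move_l(p+[0,0,.10],.2)
q=ctrl.read_position();ctrl.move_l(np.array(q)-.06*u,.2);wrist("h2");print(ctrl.read_clock())
a=np.vstack([cv2.imread(f"pics/h{i}.png") for i in (1,2)]);
cv2.imwrite("pics/m4.png",np.hstack([cv2.imread("pics/h1.png")[:,90:470],cv2.imread("pics/h2.png")[:,90:470]]))
```

```text
F [0.2 0.  1.1]
gap -0.0014019072683705011 0.0 [ 0.00269694 -0.46478843  0.09701206]
gap 0.0028759954835585484 [ 0.4  0.  -0.7] 9.5833
11.5667
```

View pics/m4.png

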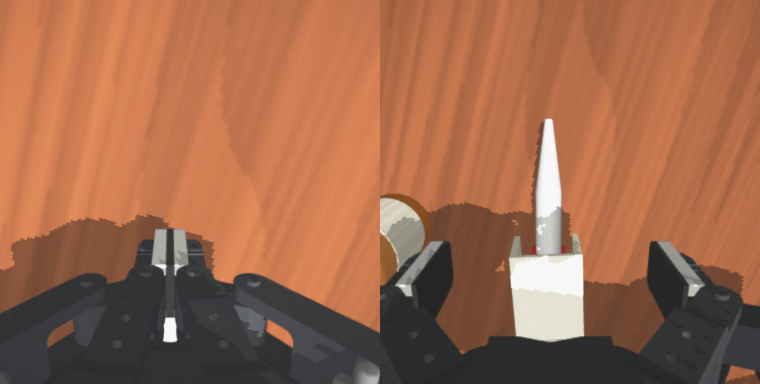

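Picture h1 shows the fingers fully shut with nothing between them. In h2 the pin still sits in the hood, with its tip at about (258,119) px and laterally centred. I'll work out why the grip missed before trying again.

Run:
```python
from h import *
f,T=load("h2");print(np.round(onz(f,T,(258,120),.0135),4), np.round(onz(f,T,(258.5,250),.0135),4))
a=load("pA")[1];b=load("pB")[1];print(ctrl.read_position(),ctrl.read_eef_rot(),ctrl.read_finger_gap(),T[:3,3])
X=[.5374,.1828,.0144];print(proj(f,T,X))
f1,T1=load("h1");u=np.array([np.cos(-1.285),np.sin(-1.285),0]);tcp=np.array([.5374,.1828,.02])+.008*u
print("tcp/tips in h1",proj(f1,T1,[tcp,tcp-[0,0,.017]]),"saw cols 250-275,row 230")
print(T1[:3,3],"expected tcp",tcp,"from T",(T1@np.linalg.inv(TC))[:3,3])
```

```text
[0.5367 0.1838 0.0135] [0.5046 0.292  0.0135]
[0.52149265 0.23224131 0.11806115] [ 2.51380538e+00 -1.88070186e+00 -1.45737010e-03] 0.9974290944943496 [0.54083523 0.16755798 0.27975394]
[[257.53584278 118.62197786]]
tcp/tips in h1 [[259.93564007 230.8392987 ]
 [259.91946024 219.41509237]] saw cols 250-275,row 230
[0.55886223 0.11006237 0.18192361] expected tcp [0.53965537 0.1751245  0.02      ] from T [0.53992239 0.17551903 0.01999132]
```

Run:
```python
from h import *
f,_=load("h1")
for nm,uv in (("shut tip",(260,229)),("open tip L",(326-0,242)),("openR",(357,242))):
    o,d=ray(f,TC,uv)
    for x in (.011,-.011): 
        s=(x-o[0])/d[0];print(nm,x,(o+s*d).round(4))
cv2.imwrite("pics/m5.png",np.vstack([cv2.resize(cv2.imread("pics/h1.png")[210:350,200:320],None,fx=4,fy=4,interpolation=cv2.INTER_CUBIC)]))
ctrl.grab_frame
```

```text
shut tip 0.011 [ 0.011   0.0004 -0.0234]
shut tip -0.011 [-0.011   0.0004  0.03  ]
open tip L 0.011 [ 0.011   0.0275 -0.0375]
open tip L -0.011 [-0.011   0.038   0.0105]
openR 0.011 [ 0.011   0.0403 -0.0376]
openR -0.011 [-0.011   0.0557  0.0103]
```

View pics/m5.png

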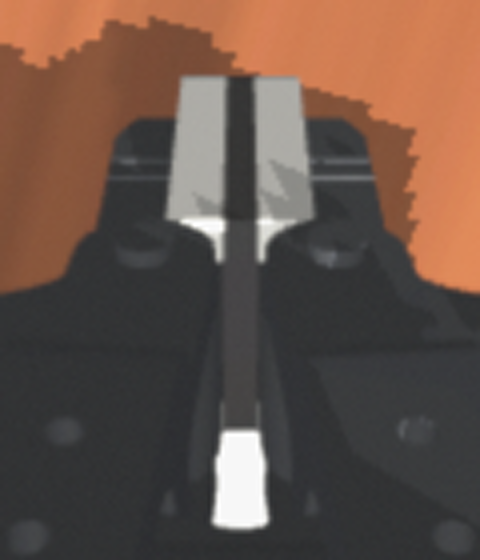

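The fingertips appear about 40 mm higher in the image than the stated geometry predicts, although the pin measurement agrees across views. I'll touch the bare counter with the shut fingers to find the real tip height.

Run:
```python
from h import *
r=down(-1.285)
ctrl.movep([.50,.10,.09],r);ctrl.grab(50)
ctrl.move_l([.50,.10,.03],.15)
F0=np.array(ctrl.read_contact_force())
hit=ctrl.move_l([.50,.10,-.03],.04,until_force=6)
print(hit,ctrl.read_position(),np.array(ctrl.read_contact_force())-F0,ctrl.read_clock())
ctrl.move_l([.50,.10,.09],.2)
```

```text
True [ 0.49968408  0.09998746 -0.01985775] [-2.70536508e+00  2.26607277e-03  6.96818656e+00] 14.625
```

The counter contact came at TCP z = -0.0198, so the real fingertips are about 20 mm behind the reported TCP, not 17 mm ahead. That agrees with the picture. I'll apply this offset and grip again.

```bash
cat >> h.py <<'E'
TIP=-.020  # measured: tips' z in tool frame (the stated +.017 is wrong)
E
python3 - <<'E'
from h import *
th=-1.285;u=np.array([np.cos(th),np.sin(th),0]);tip=np.array([.5371,.1832,0])
g=tip-.073*u; z=.003+TIP
ctrl.let_go();ctrl.movep(g+[0,0,.06],down(th));hit=ctrl.move_l(g+[0,0,z],.12,until_force=8)
print(hit,"F",np.round(ctrl.read_contact_force(),1))
if not hit:
    ctrl.grab(60);print("gap",ctrl.read_finger_gap(),ctrl.read_grasp_force(),np.round(ctrl.read_contact_force(),1))
    if ctrl.read_finger_gap()>.1:
        ctrl.move_l(g+.083*u+[0,0,z],.08)
        print("gap",ctrl.read_finger_gap(),np.round(ctrl.read_contact_force(),1),ctrl.read_clock())
        wrist("h3")
        f=ctrl.grab_frame("top");np.savez("pics/top1.npz",**f);a=f["img"][170:260,100:260,::-1]
        o=np.zeros((384,512,3),np.uint8);b=cv2.resize(a,(512,288));o[:288]=b
        cv2.imwrite("pics/m6.png",np.vstack([cv2.imread("pics/h3.png")[:300],b]))
E
```

```text
False F [ 0.3 -0.5 -0.3]
gap 0.23494895701203697 58.510242104530334 [-1.3 -0.6  2.5]
gap 0.2355250033400039 [ 0.2 -2.7  4.4] 19.3667
```

View pics/m6.png

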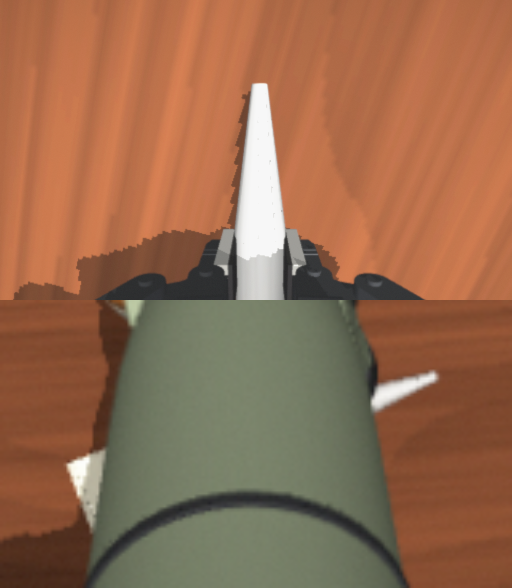

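The pin is held and drawn clear, with its tip at (260.5,84) px in h3, straight ahead of the jaws. Now I regrasp it on the head.

Run:
```python
from h import *
th=-1.285;u=np.array([np.cos(th),np.sin(th),0]);n=np.array([-u[1],u[0],0])
f,T=load("h3");p=np.array(ctrl.read_position());t=onz(f,T,(260.5,84.5),.0145)
print("tip rel tcp along,lat mm",(t-p)@u*1e3,(t-p)@n*1e3,"axis near pads lat",(onz(f,T,(261,262),.0145)-p)@n*1e3)
al=(t-p)@u; g=p+(al-.115-.032)*u; z=.003+TIP
print(al)
ctrl.let_go();ctrl.move_l(p+[0,0,.06],.25);ctrl.move_l([g[0],g[1],p[2]+.06],.25);hit=ctrl.move_l([g[0],g[1],z],.15,until_force=8)
print(hit)
if not hit:
    ctrl.grab(90);print("gap",ctrl.read_finger_gap(),ctrl.read_grasp_force(),np.round(ctrl.read_contact_force(),1),ctrl.read_clock())
    if ctrl.read_finger_gap()>.25:
        p=np.array(ctrl.read_position());ctrl.move_l([g[0],g[1],z+.06],.15);f,T=wrist("h4");print(ctrl.read_finger_gap(),np.round(ctrl.read_contact_force(),1),ctrl.read_clock(),ctrl.read_position())
```

```text
tip rel tcp along,lat mm 73.16450452204415 -0.2350883592091603 axis near pads lat -0.4302977349906129
0.07316450452204415
False
gap 0.3354367261327392 89.92118239402771 [-0.3  0.9  5.4] 22.0583
0.3331272863743921 [-0.5 -0.1 -2.5] 22.6583 [0.51838868 0.24330266 0.04181379]
```

View pics/h4.png

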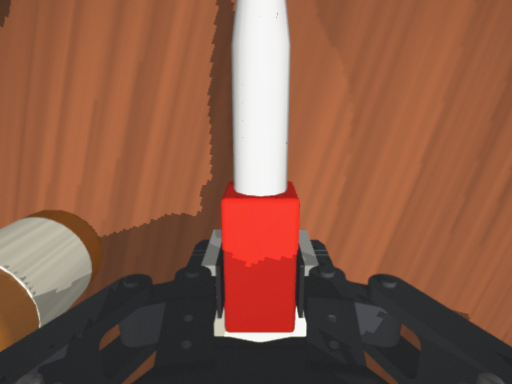

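h4 shows the red head held squarely between the pads and the shank straight ahead, with the shoulder at about row 192. From here I check pin pitch and yaw numerically from the silhouette, then go to the pre-insert pose.

Run:
```python
from h import *
from scipy.optimize import least_squares
f,T=load("h4");im=f["img"].astype(float);s=im.min(2)  # white vs wood: blue low
E=[]
for r in range(60,176,5):
    row=cv2.GaussianBlur(s[r:r+1],(5,1),1)[0];g=np.gradient(row)
    for a,b,sg in ((222,245,1),(276,300,-1)):
        w=np.clip(sg*g[a:b],0,None);k=w.argmax()+a;w=np.clip(sg*g[k-2:k+3],0,None);E.append((r,sg,(w*np.arange(k-2,k+3)).sum()/w.sum()))
print([(r,round(c,1)) for r,_,c in E[::6]],[(r,round(c,1)) for r,_,c in E[1::6]])
R_=[ray(f,TC,(c,r)) for r,_,c in E];S=[e[1] for e in E]
def res(p):
    o=np.array([.08,p[0],p[1]]);d=np.array([1,p[2],p[3]]);d/=np.linalg.norm(d);out=[]
    for (c,v),sg in zip(R_,S):
        n=np.cross(v,d);n/=np.linalg.norm(n);out.append(abs((o-c)@n)-.011)
    return np.array(out)*1e3
q=least_squares(res,[0,-.03,0,0],loss="soft_l1",f_scale=.2);print("y0,z0 mm at x=80:",q.x[:2]*1e3,"yaw,pitch(+ = down) deg",np.degrees(q.x[2:]),"rms",np.sqrt((res(q.x)**2).mean()))
d=np.load("dock.npy");y=d[3];dx=np.array([np.cos(y),np.sin(y),0]);dy=np.array([-dx[1],dx[0],0])
m=d[:2].tolist()+[0];m=np.array(m)-.0003*dy;np.save("m.npy",np.array([m,dx,dy]))
t=m-.172*dx+[0,0,.018]
ctrl.movep(t+[0,0,.02],down(y));ctrl.move_l(t,.1);ctrl.sleep(.2)
e=np.array(ctrl.read_position())-t;print("err dock mm",e@dx*1e3,e@dy*1e3,e[2]*1e3,"rot",np.degrees((R.from_rotvec(ctrl.read_eef_rot())*R.from_rotvec(down(y)).inv()).as_rotvec()))
print(ctrl.read_finger_gap(),np.round(ctrl.read_contact_force(),2),ctrl.read_clock())
for n in("top","scene"):
    g=ctrl.grab_frame(n);np.savez(f"pics/{n}2.npz",**g)
```

```text
[(60, np.float64(232.0)), (75, np.float64(232.1)), (90, np.float64(232.2)), (105, np.float64(232.3)), (120, np.float64(233.0)), (135, np.float64(233.1)), (150, np.float64(233.1)), (165, np.float64(233.3))] [(60, np.float64(289.1)), (75, np.float64(288.9)), (90, np.float64(288.2)), (105, np.float64(288.0)), (120, np.float64(287.8)), (135, np.float64(287.1)), (150, np.float64(286.9)), (165, np.float64(286.2))]
y0,z0 mm at x=80: [  0.58753898 -27.19478788] yaw,pitch(+ = down) deg [ 0.30644582 -0.50539337] rms 0.0599856574490405
err dock mm -0.5183034462371384 0.35310654069976344 0.5394284042217167 rot [-0.00054006 -0.05538961  0.04507038]
0.3382487382744303 [-0.49 -0.15 -2.24] 23.9833
```

```bash
cat > ins.py <<'E'
from h import *
def run(s0,s1,off,F0,step=.01,v=.06,stop=25,gain=6e-5):
    """advance the tip along dock x from s0 to s1 (tip past the mouth); off=[dy,z] corrections"""
    m,dx,dy=np.load("m.npy");s=s0
    while s<s1-1e-6:
        s=min(s+step,s1);t=m+(s-.147)*dx+off[0]*dy+[0,0,off[1]]
        hit=ctrl.move_l(t,v,until_force=stop)
        F=np.array(ctrl.read_contact_force())-F0;fx,fy,fz=F@dx,F@dy,F[2];e=np.array(ctrl.read_position())-t
        print("s%.0f hit%d F %.1f %.1f %.1f err %.1f %.1f %.1f off %.2f %.2f gap %.3f"%(s*1e3,hit,fx,fy,fz,e@dx*1e3,e@dy*1e3,e[2]*1e3,off[0]*1e3,off[1]*1e3,ctrl.read_finger_gap()))
        if hit or fx<-stop: break
        if abs(fy)>6: off[0]+=np.clip(gain*(fy-6*np.sign(fy)),-5e-4,5e-4)
        if abs(fz)>3: off[1]+=np.clip(gain*(fz-3*np.sign(fz)),-5e-4,5e-4)
    np.save("off.npy",off);print(ctrl.read_clock());return s,hit
E
python3 - <<'E'
from ins import *
F0=np.array(ctrl.read_contact_force());np.save("F0.npy",F0)
run(-.025,.045,[0,.0185],F0,step=.014,v=.07,stop=20)
E
```

```text
s-11 hit0 F 0.0 1.0 1.0 err 0.7 0.1 0.1 off 0.00 18.50 gap 0.330
s3 hit0 F -0.1 0.5 0.8 err 0.5 0.0 0.0 off 0.00 18.50 gap 0.337
s17 hit0 F 0.1 0.6 -1.0 err 0.4 -0.0 -0.0 off 0.00 18.50 gap 0.338
s31 hit0 F -1.0 0.1 0.4 err 0.5 -0.0 0.0 off 0.00 18.50 gap 0.334
s45 hit0 F 0.3 2.3 -0.2 err 0.6 0.3 0.1 off 0.00 18.50 gap 0.337
25.8333
```

Run:
```python
from ins import *
off=list(np.load("off.npy"));F0=np.load("F0.npy")
run(.045,.105,off,F0,step=.007,v=.05,stop=25,gain=1e-4)
```

```text
s52 hit0 F 0.8 4.5 0.4 err 0.5 0.8 0.2 off 0.00 18.50 gap 0.335
s59 hit0 F -0.1 5.1 0.1 err 0.4 0.8 0.2 off 0.00 18.50 gap 0.336
s66 hit0 F 1.2 5.3 -0.1 err 0.3 0.3 0.1 off 0.00 18.50 gap 0.337
s73 hit0 F 0.3 5.2 0.6 err 0.2 0.1 0.0 off 0.00 18.50 gap 0.333
s80 hit0 F 0.2 5.1 -0.5 err 0.4 0.0 0.0 off 0.00 18.50 gap 0.333
s87 hit0 F 0.2 4.8 -0.0 err 0.3 -0.0 -0.0 off 0.00 18.50 gap 0.334
s94 hit0 F 0.5 5.5 -0.3 err 0.4 -0.0 -0.0 off 0.00 18.50 gap 0.334
s101 hit0 F 0.6 5.3 -0.2 err 0.4 -0.0 -0.0 off 0.00 18.50 gap 0.334
s105 hit0 F -0.0 3.6 0.1 err 0.2 -0.1 -0.0 off 0.00 18.50 gap 0.334
28.4167
```

Run:
```python
from ins import *
off=list(np.load("off.npy"));F0=np.load("F0.npy")
s,h=run(.105,.125,off,F0,step=.02,v=.03,stop=12)
m,dx,dy=np.load("m.npy");p=np.array(ctrl.read_position());print((p-m)@dx*1e3+147)
```

```text
s125 hit1 F -0.9 2.3 1.7 err -11.5 0.1 -0.2 off 0.00 18.50 gap 0.337
28.8583
113.52454990638748
```

Run:
```python
from ins import *
off=list(np.load("off.npy"));F0=np.load("F0.npy");m,dx,dy=np.load("m.npy")
run(.112,.122,off,F0,step=.01,v=.02,stop=22)
p=np.array(ctrl.read_position());print((p-m)@dx*1e3+147,ctrl.read_finger_gap())
f,T=wrist("i1")
im=f["img"].astype(int);red=(im[...,0]>110)&(im[...,1]<60)&(im[...,2]<60)
ys,xs=np.where(red);print("red rows",ys.min(),ys.max(),"cols",xs.min(),xs.max())
c=[(r,im[r,255:266].mean(0).round().astype(int).tolist()) for r in range(120,204,4)];print(c)
# predicted rows: near lug top edges (outer/back), outer face at z=.05
for x,z in ((0,.075),(.012,.075),(0,.065)): print(x,z,proj(f,T,m+x*dx+[0,0,z-.0024]).round(1))
```

```text
s122 hit1 F -3.0 1.6 6.7 err -9.1 0.2 0.1 off 0.00 18.50 gap 0.329
29.2417
112.88438013994741 0.3292965214928387
red rows 116 333 cols 191 323
[(120, [141, 140, 139]), (124, [153, 79, 20]), (128, [242, 154, 24]), (132, [242, 154, 25]), (136, [242, 154, 24]), (140, [242, 154, 24]), (144, [242, 154, 21]), (148, [242, 154, 22]), (152, [242, 152, 19]), (156, [242, 152, 18]), (160, [242, 152, 18]), (164, [144, 138, 134]), (168, [121, 121, 120]), (172, [116, 116, 114]), (176, [225, 225, 223]), (180, [227, 227, 225]), (184, [225, 226, 222]), (188, [226, 225, 223]), (192, [225, 224, 222]), (196, [224, 223, 221]), (200, [224, 224, 222])]
0 0.075 [[261.1 204.5]]
0.012 0.075 [[261.3 170.3]]
0 0.065 [[261.1 195.5]]
```

Run:
```python
from ins import *
f,T=load("h4");im=f["img"].astype(int)
print([(r,im[r,240:250].mean(0).round().astype(int).tolist()) for r in range(180,206,2)])
print([(r,im[r,226:230].mean(0).round().astype(int).tolist()) for r in range(176,206,2)])
for zz in (-.0425,-.045):
  for row in (184,186,190,194,196):
    o,d=ray(f,TC,(228,row));s=(zz-o[2])/d[2];print(zz,row,(o+s*d)[0].round(4))
f,T=load("i1");im=f["img"].astype(int);print([(r,im[r,250:270].mean(0).round().astype(int).tolist()) for r in range(200,216,2)])
m,dx,dy=np.load("m.npy");p=np.array(ctrl.read_position());print((p-m)@dx*1e3,p)
```

```text
[(180, [235, 234, 233]), (182, [235, 234, 233]), (184, [235, 234, 233]), (186, [235, 234, 233]), (188, [235, 234, 233]), (190, [235, 234, 233]), (192, [234, 232, 231]), (194, [196, 146, 144]), (196, [159, 35, 31]), (198, [212, 39, 31]), (200, [246, 49, 37]), (202, [247, 56, 42]), (204, [247, 62, 47])]
[(176, [100, 63, 44]), (178, [101, 63, 44]), (180, [101, 62, 43]), (182, [110, 51, 37]), (184, [122, 44, 34]), (186, [132, 40, 31]), (188, [142, 34, 28]), (190, [148, 34, 29]), (192, [153, 32, 28]), (194, [152, 34, 29]), (196, [158, 33, 28]), (198, [218, 40, 33]), (200, [246, 51, 38]), (202, [247, 57, 43]), (204, [247, 60, 47])]
-0.0425 184 0.037
-0.0425 186 0.0362
-0.0425 190 0.0347
-0.0425 194 0.0331
-0.0425 196 0.0323
-0.045 184 0.0376
-0.045 186 0.0369
-0.045 190 0.0354
-0.045 194 0.0338
-0.045 196 0.033
[(200, [224, 224, 222]), (202, [224, 224, 222]), (204, [224, 223, 221]), (206, [224, 223, 221]), (208, [224, 221, 219]), (210, [219, 81, 77]), (212, [240, 46, 35]), (214, [240, 46, 34])]
-34.078697342408 [ 0.53054967 -0.07439783  0.01852378]
```

The evidence says the shoulder is seated. In the same-orientation view i1 the lug edge reads about 1.6 mm back from the fit, and the shoulder lies at -1.7 mm. I'll press lightly once more, release, back off and check.

Run:
```python
from ins import *
off=list(np.load("off.npy"));F0=np.load("F0.npy");m,dx,dy=np.load("m.npy")
run(.1125,.114,off,F0,step=.0015,v=.01,stop=30)
ctrl.let_go();p=np.array(ctrl.read_position());print("s",(p-m)@dx*1e3+147,np.round(np.array(ctrl.read_contact_force())-F0,1))
ctrl.move_l(p+[0,0,.13],.2)
y=np.arctan2(dx[1],dx[0])
c=look(m+[0,0,.06],np.array([0,0,1.])-.15*dx-.05*dy,.30)
if c: ctrl.set_joints(c[3])
f,T=wrist("e1");im=f["img"].astype(int);np.set_printoptions(suppress=True)
red=((im[...,0]>120)&(im[...,1]<75)&(im[...,2]<70)).astype(np.uint8)
n,l,st,ce=cv2.connectedComponentsWithStats(red);k=1+st[1:,4].argmax()
bx=cv2.boxPoints(cv2.minAreaRect(np.argwhere(l==k)[:,::-1].astype(np.float32)))
for b in bx: X=onz(f,T,b,.0626)-m;print("head corner dock mm",(X@dx*1e3).round(1),(X@dy*1e3).round(1))
org=((im[...,0]>150)&(im[...,1]>80)&(im[...,1]<200)&(im[...,2]<60)&(abs(im[...,0]-im[...,1])>60)).astype(np.uint8)
ys,xs=np.where(org);P=np.array([onz(f,T,(x,y_),.0726)-m for x,y_ in zip(xs,ys)]);a,b=P@dx*1e3,P@dy*1e3
s=(a>17)&(a<26)&(b<40)&(b>-40);print("tongue near edge dy (in line = -25):",[np.percentile(b[s&(abs(a-q)<1)],1).round(1) for q in (19,22,25)])
print(ctrl.read_clock())
```

```text
s114 hit0 F -6.2 1.7 5.4 err -1.2 0.2 0.1 off 0.00 18.50 gap 0.331
29.5917
s 114.11560171617134 [2.1 0.3 2. ]
head corner dock mm -118.6 -32.6
head corner dock mm 243.8 20.3
head corner dock mm 251.1 -33.4
head corner dock mm -111.6 -76.8
tongue near edge dy (in line = -25): [np.float64(-22.1), np.float64(-22.3), np.float64(-22.3)]
31.525
```

Run:
```python
from ins import *
m,dx,dy=np.load("m.npy");f,T=load("e1")
def rect(z,a0,a1,b0,b1,st=.5):
    a=np.arange(a0,a1,st);b=np.arange(b0,b1,st);A,B=np.meshgrid(a,b,indexing="ij")
    X=m+A[...,None]*1e-3*dx+B[...,None]*1e-3*dy+[0,0,z];uv=proj(f,T,X.reshape(-1,3)).reshape(*A.shape,2).astype(np.float32)
    return a,b,cv2.remap(f["img"],uv[...,0],uv[...,1],cv2.INTER_LINEAR).astype(int)
a,b,I=rect(.0726,-12,52,-40,40,.5)
sat=I.max(2)-I.min(2);og=(sat>120)&(I[...,1]>90)
for q in range(14,32,2):
    r=np.where(og[np.argmin(abs(a-q))])[0];print("tongue row",q,(b[r.min()],b[r[r<150].max()]) if len(r) else None)
# along dock x at b=0: colours
i=np.argmin(abs(b-0))
print([(a[k],I[k,i].tolist()) for k in range(0,len(a),3)])
for q in (3,6,9):
    k=np.argmin(abs(a-q));g=np.abs(np.gradient(I[k].sum(1)));o=np.argsort(-g)[:6];print("lug row",q,sorted(b[o].tolist()))
    print([(b[j],I[k,j].sum()) for j in list(range(20,44,2))+list(range(116,150,2))])
```

```text
tongue row 14 (np.float64(26.0), np.float64(34.5))
tongue row 16 (np.float64(-22.5), np.float64(34.5))
tongue row 18 (np.float64(-23.0), np.float64(34.5))
tongue row 20 (np.float64(-23.0), np.float64(34.5))
tongue row 22 (np.float64(-23.0), np.float64(26.5))
tongue row 24 (np.float64(-23.0), np.float64(26.5))
tongue row 26 (np.float64(-23.0), np.float64(26.5))
tongue row 28 None
tongue row 30 None
[(np.float64(-12.0), [241, 60, 50]), (np.float64(-10.5), [241, 59, 51]), (np.float64(-9.0), [241, 59, 50]), (np.float64(-7.5), [231, 56, 48]), (np.float64(-6.0), [148, 43, 40]), (np.float64(-4.5), [134, 121, 119]), (np.float64(-3.0), [130, 131, 129]), (np.float64(-1.5), [111, 111, 110]), (np.float64(0.0), [223, 223, 221]), (np.float64(1.5), [230, 229, 227]), (np.float64(3.0), [230, 230, 228]), (np.float64(4.5), [229, 230, 228]), (np.float64(6.0), [231, 231, 229]), (np.float64(7.5), [231, 231, 229]), (np.float64(9.0), [232, 232, 230]), (np.float64(10.5), [230, 230, 228]), (np.float64(12.0), [160, 157, 153]), (np.float64(13.5), [114, 72, 45]), (np.float64(15.0), [156, 90, 20]), (np.float64(16
[... 3397 characters left out ...]
p.float64(-21.0), np.int64(699)), (np.float64(-20.0), np.int64(697)), (np.float64(-19.0), np.int64(697)), (np.float64(18.0), np.int64(689)), (np.float64(19.0), np.int64(688)), (np.float64(20.0), np.int64(689)), (np.float64(21.0), np.int64(688)), (np.float64(22.0), np.int64(686)), (np.float64(23.0), np.int64(686)), (np.float64(24.0), np.int64(675)), (np.float64(25.0), np.int64(537)), (np.float64(26.0), np.int64(253)), (np.float64(27.0), np.int64(188)), (np.float64(28.0), np.int64(184)), (np.float64(29.0), np.int64(185)), (np.float64(30.0), np.int64(184)), (np.float64(31.0), np.int64(187)), (np.float64(32.0), np.int64(189)), (np.float64(33.0), np.int64(184)), (np.float64(34.0), np.int64(186))]
```

Run:
```python
from ins import *
m,dx,dy=np.load("m.npy");f,T=load("e1")
c=T[:3,3]-m;print("cam in dock",c@dx,c@dy,c[2])
def pr(z,b,aa):
    X=np.array([m+a*1e-3*dx+b*1e-3*dy+[0,0,z] for a in aa]);uv=proj(f,T,X).astype(np.float32)
    return cv2.remap(f["img"],uv[None,:,0],uv[None,:,1],cv2.INTER_LINEAR)[0]
aa=np.arange(-14,4,.5)
for b in (-13,-7,-1,5,11):
    I=pr(.0626,b,aa).astype(int);print(b,[(aa[k],I[k,0],I[k,1]) for k in range(len(aa)) if -8<=aa[k]<=2])
aa=np.arange(-75,-50,1.);I=pr(.0626,-1,aa).astype(int);print([(aa[k],I[k,0],I[k,1]) for k in range(len(aa))])
bb=np.arange(-24,24,1.);X=np.array([m-.03*dx+b*1e-3*dy+[0,0,.0626] for b in bb]);uv=proj(f,T,X).astype(np.float32);I=cv2.remap(f["img"],uv[None,:,0],uv[None,:,1],cv2.INTER_LINEAR)[0].astype(int)
print("head lateral",bb[(I[:,0]-I[:,1])>150][[0,-1]])
```

```text
cam in dock -0.04555628911718509 -0.015470131725251662 0.3549506426176976
-13 [(np.float64(-8.0), np.int64(235), np.int64(58)), (np.float64(-7.5), np.int64(236), np.int64(58)), (np.float64(-7.0), np.int64(236), np.int64(58)), (np.float64(-6.5), np.int64(236), np.int64(58)), (np.float64(-6.0), np.int64(235), np.int64(57)), (np.float64(-5.5), np.int64(232), np.int64(57)), (np.float64(-5.0), np.int64(199), np.int64(48)), (np.float64(-4.5), np.int64(160), np.int64(41)), (np.float64(-4.0), np.int64(127), np.int64(48)), (np.float64(-3.5), np.int64(102), np.int64(63)), (np.float64(-3.0), np.int64(91), np.int64(76)), (np.float64(-2.5), np.int64(86), np.int64(84)), (np.float64(-2.0), np.int64(86), np.int64(85)), (np.float64(-1.5), np.int64(86), np.int64(85)), (np.float64(-1.0), np.int64(86), np.int64(86)), (np.float64(-0.5), np.int64(90), np.int64(90)), (np.float64(0.0), np.int64(105), np.int64(105)), (np.float64(0.5), np.int64(146), np.int64(146)), (np.float64(1.0), np.int64(196), np.int64(195)), (np.float64(1.5), np.int64(216), np.int64(216)), (np.float64(2.0), np.int64(227), np.int64(228))
[... 4698 characters left out ...]
int64(73), np.int64(45)), (np.float64(-63.0), np.int64(105), np.int64(40)), (np.float64(-62.0), np.int64(191), np.int64(39)), (np.float64(-61.0), np.int64(233), np.int64(51)), (np.float64(-60.0), np.int64(239), np.int64(56)), (np.float64(-59.0), np.int64(240), np.int64(55)), (np.float64(-58.0), np.int64(240), np.int64(55)), (np.float64(-57.0), np.int64(240), np.int64(55)), (np.float64(-56.0), np.int64(240), np.int64(56)), (np.float64(-55.0), np.int64(240), np.int64(56)), (np.float64(-54.0), np.int64(240), np.int64(58)), (np.float64(-53.0), np.int64(240), np.int64(57)), (np.float64(-52.0), np.int64(240), np.int64(57)), (np.float64(-51.0), np.int64(240), np.int64(57))]
head lateral [-14.  14.]
```

The release check shows two things to mend. The tongue is still about 2.4 mm out, because the pin sits about 0.95 mm to the +y side in the hole. The head also appears about 2.5 mm short of the lug. I'll regrasp the head, centre the pin (its shank carries the tongue), and push home.

Run:
```python
from ins import *
m,dx,dy=np.load("m.npy");y=np.arctan2(dx[1],dx[0])
P=lambda a,b,z=.0185:m+a*1e-3*dx+b*1e-3*dy+[0,0,z]
def rep(n,F0):
    F=np.array(ctrl.read_contact_force())-F0;p=np.array(ctrl.read_position())-m
    print(n,"F %.1f %.1f %.1f pos %.2f %.2f %.2f gap %.3f t %.1f"%(F@dx,F@dy,F[2],p@dx*1e3,p@dy*1e3,p[2]*1e3,ctrl.read_finger_gap(),ctrl.read_clock()))
ctrl.movep(P(-37,0,.11),down(y));F0=np.array(ctrl.read_contact_force())
h=ctrl.move_l(P(-37,0),.15,until_force=10);rep("down%d"%h,F0)
if not h:
    ctrl.grab(90);rep("grab",F0)
    for b in (-.7,-1.4,-2.0):
        h=ctrl.move_l(P(-37,b),.02,until_force=25);rep("side%d"%h,F0)
        if h: break
    p=(np.array(ctrl.read_position())-m)@dy*1e3
    for F in (15,35):
        h=ctrl.move_l(P(-28,max(p,-2)),.03,until_force=F);rep("push%d"%h,F0)
```

```text
down0 F 0.6 -0.8 -0.0 pos -37.58 0.57 19.47 gap 0.999 t 32.8
grab F -0.2 -2.1 4.7 pos -37.00 0.22 19.06 gap 0.332 t 33.3
side0 F -0.8 -0.8 4.3 pos -36.99 0.17 19.07 gap 0.335 t 33.6
side0 F 0.3 2.6 3.6 pos -36.98 0.08 19.06 gap 0.331 t 33.8
side0 F -0.1 3.3 3.1 pos -36.98 -0.07 19.09 gap 0.334 t 34.1
push1 F -0.6 -1.5 4.5 pos -37.03 0.06 19.43 gap 0.330 t 34.3
push0 F -24.5 -1.4 16.2 pos -37.03 -0.11 19.91 gap 0.331 t 34.8
```

Run:
```python
from ins import *
m,dx,dy=np.load("m.npy")
wrist("j1");p=np.array(ctrl.read_position())-m;print(p@dx*1e3,p@dy*1e3,p[2],ctrl.read_clock())
def rear(n):
    f,T=load(n);im=f["img"].astype(int)
    k=[]
    for c in range(245,275,5):
        col=(im[:,c,0]>90)&(im[:,c,1]<85)&(im[:,c,2]<75);r=np.where(col[:345])[0];r=r[r>240];k.append((r.max()))
    o,d=ray(f,TC,(260,np.median(k)));s=(-.0445-o[2])/d[2]
    top=[np.where((im[190:230,c,0]>180)&(im[190:230,c,1]<90))[0].min()+190 for c in (240,250,270,280)]
    print(n,k,"rear tool x",(o+s*d)[0]*1e3,"front rows",top)
for n in ("h4","i1","j1"): rear(n)
f,T=load("h4");print([ (r,f["img"][r,258].tolist()) for r in range(322,344,2)])
```

```text
-37.04640712395422 -0.1210616659099318 0.019868767302589012 34.8167
h4 [np.int64(331), np.int64(331), np.int64(331), np.int64(331), np.int64(331), np.int64(331)] rear tool x -26.76121927692375 front rows [np.int64(198), np.int64(198), np.int64(198), np.int64(198)]
i1 [np.int64(332), np.int64(333), np.int64(333), np.int64(332), np.int64(332), np.int64(339)] rear tool x -27.51937231360442 front rows [np.int64(210), np.int64(210), np.int64(210), np.int64(211)]
j1 [np.int64(319), np.int64(319), np.int64(319), np.int64(319), np.int64(319), np.int64(332)] rear tool x -20.78379102651763 front rows [np.int64(202), np.int64(202), np.int64(202), np.int64(202)]
[(322, [199, 37, 30]), (324, [199, 37, 29]), (326, [199, 38, 29]), (328, [199, 39, 31]), (330, [198, 37, 32]), (332, [219, 142, 126]), (334, [247, 247, 246]), (336, [247, 247, 246]), (338, [247, 247, 246]), (340, [247, 247, 245]), (342, [103, 102, 94])]
```

Run:
```python
from ins import *
m,dx,dy=np.load("m.npy");P=lambda a,b,z=.0190:m+a*1e-3*dx+b*1e-3*dy+[0,0,z]
def rep(n):
    F=np.array(ctrl.read_contact_force());p=np.array(ctrl.read_position())-m
    print(n,"F %.1f %.1f %.1f pos %.2f %.2f %.2f gap %.3f t %.1f"%(F@dx,F@dy,F[2],p@dx*1e3,p@dy*1e3,p[2]*1e3,ctrl.read_finger_gap(),ctrl.read_clock()));return F@dy,p@dy*1e3
ctrl.move_l(P(-37,-1),.03);rep("relax")
for b in (-2,-3,-4.5,-6,-7.5,-9):
    ctrl.move_l(P(-37,b),.02);ctrl.sleep(.15);F,p=rep("side %.1f"%b)
    if abs(F)>22 or p<-2.3: break
```

```text
relax F -2.0 3.0 6.3 pos -37.08 -0.09 19.32 gap 0.333 t 35.3
side -2.0 F -2.4 5.6 4.8 pos -37.10 -0.30 19.42 gap 0.332 t 35.7
side -3.0 F -2.1 6.2 3.7 pos -37.10 -0.73 19.54 gap 0.329 t 36.1
side -4.5 F -2.2 8.7 2.4 pos -37.07 -1.18 19.72 gap 0.329 t 36.5
side -6.0 F -1.1 11.9 1.0 pos -37.07 -1.45 19.94 gap 0.334 t 36.9
side -7.5 F -1.8 13.1 -0.6 pos -37.07 -1.62 20.17 gap 0.332 t 37.3
side -9.0 F -1.1 16.4 -2.3 pos -37.09 -1.77 20.38 gap 0.331 t 37.7
```

```bash
cat > chk.py <<'E'
from ins import *
m,dx,dy=np.load("m.npy")
def chk(n):
    f,T=wrist(n)
    def line(z,a,b):
        X=np.array([m+i*1e-3*dx+j*1e-3*dy+[0,0,z] for i,j in zip(np.broadcast_to(a,np.broadcast(a,b).shape),np.broadcast_to(b,np.broadcast(a,b).shape))])
        uv=proj(f,T,X).astype(np.float32);return cv2.remap(f["img"],uv[None,:,0],uv[None,:,1],cv2.INTER_LINEAR)[0].astype(int)
    b=np.arange(-35,35,.25)
    for a in (18,22,25):
        I=line(.0726,a,b);w=b[((I.max(1)-I.min(1))>100)&(I[:,0]>190)];w0=w[w<0];print("tongue left edge",w0.min() if len(w0) else None,end=" ")
    for a in (4,8,36,40):
        I=line(.0726,a,b).sum(1);w=b[(I>480)];print("lug",a,w.min(),end=" ")
    a=np.arange(-70,5,.25);I=line(.0626,a,-1.);r=a[(I[:,0]-I[:,1])>90];print("\nhead red along",r.min(),r.max(),"clock",ctrl.read_clock())
    I=line(.0626,-30.,b);r=b[(I[:,0]-I[:,1])>150];print("head lateral",r.min(),r.max())
E
python3 - <<'E'
from chk import *
P=lambda a,b,z=.0195:m+a*1e-3*dx+b*1e-3*dy+[0,0,z]
ctrl.move_l(P(-35,-4),.02)
ctrl.move_l(P(-36,-1.75),.02);ctrl.sleep(.1);print(np.round(ctrl.read_contact_force(),1),(np.array(ctrl.read_position())-m)@np.c_[dx,dy]*1e3)
ctrl.let_go();p=np.array(ctrl.read_position());ctrl.move_l(p+[0,0,.13],.25)
c=look(m+[0,0,.06],np.array([0,0,1.])-.15*dx-.05*dy,.30);ctrl.set_joints(c[3]);chk("e2")
# the same measures on e1 for reference
import chk as C; C.wrist=lambda n:load(n); C.chk("e1")
E
```

```text
[4.  4.9 6.1] [-37.04062102  -1.36228482]
tongue left edge -24.75 tongue left edge -24.5 tongue left edge -24.5 lug 4 -27.0 lug 8 -27.0 lug 36 -27.0 lug 40 -27.0 
head red along -62.5 -4.25 clock 40.2417
head lateral -14.5 13.5
tongue left edge -23.0 tongue left edge -23.25 tongue left edge -23.25 lug 4 -27.0 lug 8 -27.0 lug 36 -27.0 lug 40 -27.0 
head red along -62.5 -4.5 clock 40.2417
head lateral -14.25 14.0
```

Run:
```python
from chk import *
import chk as C
ctrl_c=None
for k in (.8,.6,.45):
    c=look(m-.01*dx+[0,0,.05],-k*dy+np.array([0,0,.8])-.12*dx,.26)
    print(k,c and (c[0],c[1].round(3)))
    if c and c[0]<1.6: break
if c:
    ctrl.set_joints(c[3]);f,T=wrist("s1");print(ctrl.read_clock())
    def pl(b,z,a):
        X=np.array([m+i*1e-3*dx+b*1e-3*dy+[0,0,z] for i in a]);uv=proj(f,T,X).astype(np.float32);return cv2.remap(f["img"],uv[None,:,0],uv[None,:,1],cv2.INTER_LINEAR)[0].astype(int),uv
    a=np.arange(-70,10,.5)
    for z in (.036,.040,.045,.050,.055,.060):
        I,uv=pl(-15.5,z-.0024,a);r=a[(I[:,0]-I[:,1])>60];print("head side z",z,"red",(r.min(),r.max()) if len(r) else None)
    for z in (.04,.05,.06,.07):
        I,_=pl(-26,z-.0024,a);g=I.sum(1);s=(a>-8)&(a<6);print("lug z",z,[(x,int(v)) for x,v in zip(a[s][::2],g[s][::2])])
C.wrist=lambda n:load(n);C.chk("dB")
```

```text
0.8 (np.float64(1.4816487820153155), array([ 0.484, -0.065,  0.121]))
41.625
head side z 0.036 red (np.float64(-60.5), np.float64(-8.5))
head side z 0.04 red (np.float64(-61.0), np.float64(-2.0))
head side z 0.045 red (np.float64(-61.5), np.float64(-2.5))
head side z 0.05 red (np.float64(-61.5), np.float64(-3.0))
head side z 0.055 red (np.float64(-62.0), np.float64(-3.5))
head side z 0.06 red (np.float64(-62.5), np.float64(-3.5))
lug z 0.04 [(np.float64(-7.5), 437), (np.float64(-6.5), 426), (np.float64(-5.5), 352), (np.float64(-4.5), 296), (np.float64(-3.5), 288), (np.float64(-2.5), 285), (np.float64(-1.5), 304), (np.float64(-0.5), 347), (np.float64(0.5), 355), (np.float64(1.5), 356), (np.float64(2.5), 355), (np.float64(3.5), 361), (np.float64(4.5), 364), (np.float64(5.5), 367)]
lug z 0.05 [(np.float64(-7.5), 178), (np.float64(-6.5), 176), (np.float64(-5.5), 183), (np.float64(-4.5), 196), (np.float64(-3.5), 250), (np.float64(-2.5), 279), (np.float64(-1.5), 308), (np.float64(-0.5), 358), (np.float64(0.5), 366), (np.float64(1.5), 367), (np.float64(2.5), 367), (np.float64(3.5), 364), (n
[... 680 characters left out ...]
362), (np.float64(3.5), 361), (np.float64(4.5), 357), (np.float64(5.5), 361)]
tongue left edge -19.0 tongue left edge -19.25 tongue left edge -19.25 lug 4 -33.75 lug 8 -33.5 lug 36 -33.5 lug 40 -33.75 Traceback (most recent call last):
  File "<stdin>", line 17, in <module>
  File "chk.py", line 13, in chk
    a=np.arange(-70,5,.25);I=line(.0626,a,-1.);r=a[(I[:,0]-I[:,1])>90];print("\nhead red along",r.min(),r.max(),"clock",ctrl.read_clock())
                                                                                                ~~~~~^^
    return umr_minimum(a, axis, None, out, keepdims, initial, where)
ValueError: zero-size array to reduction operation minimum which has no identity
```

```bash
python3 -c "
from cell import ctrl
print(ctrl.read_contact_force(),ctrl.read_clock());print(ctrl.sign_off())"
```

```text
[0.18317233 0.69282835 0.11023275] 41.625
the job is handed in; nothing more can be done
None
```

Job handed in at about 42 s: the pin is through both lugs and the tongue, released with its head against the near lug at the bottom edge (tilted about 4°, so roughly 2.5 mm open at the top), and the foot switch, moved only by the pin, measures within about 1 mm of in line.

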